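# Turn the dish carousel to its loading lane and slide the last dish in

## Task

Turn the dish carousel until its one empty bay squarely faces the loading lane, the bay's line meeting the line in the lane. Then, without lifting it, push the dish that lies in the lane straight into that bay until it rests against the hub. The bay must still face the lane at the end, the other five dishes must stay seated in their bays, and everything else stays where it is.

Things in the scene. Friction and masses are not known exactly. Their poses are not given: they have to be found in the camera images.
- stand: Fixed grey stand. Origin on the worktop under the carousel's axis, z up, turned 0.75 to 1.4 rad. From the axis its -x runs outward along the loading lane, an open-ended straight channel 68 mm wide: floor 23 mm above the worktop, 105 to 213 mm from the axis; aluminium side walls 6 mm thick, tops 33 mm above the worktop. A dark line marks the middle of the floor.
- lane_mark (a point): Point where the lane's dark centre line meets the carousel: 100 mm from the turning axis, 22 mm above the worktop, on the stand. The empty bay has to face this.
- lane_end (a point): Outer open end of the lane floor, on its centre line, 213 mm from the axis, 23 mm above the worktop.
- carousel: Aluminium disc, 200 mm across, turns endlessly either way about its upright axis; friction (0.06 N m) holds it where left. Origin on the axis 14 mm above the worktop, deck at 22 mm; hub 70 mm across, top 45 mm up. Six straight bays 63 mm wide, open and flared outward, between walls 3 mm thick, 56 to 92 mm out, tops 33 mm up. The empty bay, with a dark line at its mouth, lies along its own -x.
- bay_mouth (a point): Point on the carousel's rim in the middle of the empty bay's mouth, 100 mm from the axis, at deck height. It coincides with lane_mark when the empty bay faces the lane.
- bay_seat (a point): Where a dish's centre belongs in the empty bay: 66 mm from the axis, at deck height. A dish that touches the hub has its centre 65 mm from the axis.
- peg (a point): Top centre of the upright steel turning peg on the carousel: 73 mm above the worktop, 84 mm from the axis, between two bays, 150 degrees clockwise (seen from above) from the empty bay. 12 mm in diameter (15 at the foot), stands 51 mm above the deck. Push it sideways along its circle (about 1 N) to turn the carousel. Dishes beside it rise to 38 mm above the worktop.
- dish: Closed round dish to be loaded, 60 mm in diameter, 16 mm high, about 30 g, lid fixed, lying in the lane, its centre 140 to 178 mm from the axis. Origin: centre of its underside.
- dish_1: One of the five dishes that lie loose in the other bays, same as the one to be loaded; this one is 60 degrees counterclockwise (seen from above) from the empty bay. Origin: centre of its underside; 66 mm from the axis.
- dish_2: One of the five dishes that lie loose in the other bays, same as the one to be loaded; this one is 120 degrees counterclockwise (seen from above) from the empty bay. Origin: centre of its underside; 66 mm from the axis.
- dish_3: One of the five dishes that lie loose in the other bays, same as the one to be loaded; this one is 180 degrees counterclockwise (seen from above) from the empty bay. Origin: centre of its underside; 66 mm from the axis.
- dish_4: One of the five dishes that lie loose in the other bays, same as the one to be loaded; this one is 240 degrees counterclockwise (seen from above) from the empty bay. Origin: centre of its underside; 66 mm from the axis.
- dish_5: One of the five dishes that lie loose in the other bays, same as the one to be loaded; this one is 300 degrees counterclockwise (seen from above) from the empty bay. Origin: centre of its underside; 66 mm from the axis.
- timer: Bystander: bench timer, 22x66x58 mm. Origin: centre of its underside.
- plate_b: Bystander: clear 96-well plate, 85x128x14 mm. Origin: centre of its underside.
- forceps: Bystander: forceps lying flat, 14x126x8 mm. Origin: centre of its underside.
- marker_black: Bystander: black marker pen lying flat, 13x138x13 mm. Origin: centre of its underside.
Mind the look-alikes: they are no part of the job. Leave any brown or red look-alike of the dish alone.

How it is judged:
On the way:
1. the empty bay faces the lane's line (within 9 mm at the rim), with the dish still in the lane (horizontal distance between bay_mouth and lane_mark below 0.009 m and horizontal distance between dish and carousel above 0.12 m), for 0.3 s.
At the end, for the whole second after the job is handed in: The dish lies flat and at rest on the carousel within 7 mm of its seat in the empty bay, against the hub; the bay's mouth is within 9 mm of the lane mark; the five other dishes lie in their bays (centres within 73 mm of the axis); the carousel is at rest (horizontal distance between bay_mouth and lane_mark below 0.009 m and horizontal distance between dish and bay_seat below 0.007 m and height (world z) of each of dish, dish_1, dish_2, dish_3, dish_4, dish_5 below 0.026 m and angle between dish's own z axis and vertical below 0.06 rad and linear speed of dish below 0.01 m/s and angular speed of carousel below 0.03 rad/s and horizontal distance between each of dish_1, dish_2, dish_3, dish_4, dish_5 and carousel below 0.073 m); the robot touches nothing.
It fails at once if another dish was pushed out of its bay, lifted or tipped (horizontal distance between any of dish_1, dish_2, dish_3, dish_4, dish_5 and carousel above 0.08 m or angle between any of dish_1, dish_2, dish_3, dish_4, dish_5's own z axis and vertical above 0.25 rad or height (world z) of any of dish_1, dish_2, dish_3, dish_4, dish_5 above 0.04 m).
It fails at once if the dish was lifted or tipped (height (world z) of dish above 0.036 m or angle between dish's own z axis and vertical above 0.35 rad).
It fails at once if a bystander was moved by more than 30 mm (distance of any of timer, plate_b, forceps, marker_black from where it was at the start of the episode above 0.03 m).
It also fails if it takes over 48 s, if anything falls off the work surface, if the arm or the gripper's body presses on something with over 40 N, if the wrist force passes 120 N, or if a joint passes its speed limit or range.

## Robot

A 6-joint arm with a two-finger parallel gripper is mounted at the origin on a cart in front of the work surface, level with it; the furniture and walls round the work are solid. World frame = base frame: x ahead of the robot, y to its left, z up, the work surface at z = 0. Lengths are in m, angles in rad, forces in N, time in s.
With the tool pointing down it reaches from about 0.35 to 0.875 m from the base axis. Payload 4.2 kg.
Tool frame: the origin (TCP) lies at the very end of the fingers, on their centre line; the grasp point (between the pads) lies 19 mm behind it; z points along the fingers, y is the line along which they close (so a half turn about z gives the same grasp; the last joint's range is limited). The gripper opens to 87 mm and grips with 3 to 60 N. Pads are 19 mm wide; open, the fingers measure 117 mm over their backs; the gripper's body (75 mm by 190 mm) begins 51 mm behind the grasp point.
Start: joints at [-1.044, 0.385, 0.008, 0, -1.194, -0.259], TCP at [0.165, -0.603, 0.223] pointing down, gripper open.
Joint ranges: [-3.14, 3.14], [-1.21, 2.06], [-1.07, 1.41], [-3.16, 2.05], [-2.99, -0.16], [-3.1, 3.1]. Speed limits (rad/s): [2.79, 2.79, 3.14, 3.14, 3.14, 3.14].

## Interface

Orientations are given as a unit quaternion [w, x, y, z].
In Python, from bench import robot gives the robot as it stands. The module is installed in compiled form; this text tells all that it offers.
- The arm moves only by the shell command python3 -m handwheel 'ROWS'. ROWS is JSON, a list of rows, each a list of 5 numbers: the shift along the tool's x, y, z scaled (see below), then the turn about the tool's z scaled (see below), then the opening in per cent of the stroke, from 0 (shut) to 100 (fully open). In form: [[tx, ty, tz, twist, fingers], ...]. A call has 1 to 10 rows; each row is the pose to reach, as a shift and turn from the pose commanded when the call began, along the tool's axes at that moment, turning the shorter way round; what a row does not reach only later rows make up. The controller multiplies each number of a shift by 40 cm and each number of a turn by 2 pi rad. A row lasts 1/12 s, in which the tool goes at most 41.7 mm and 7.16 degrees, less where a joint would pass 70% of its speed; a pose out of reach is approached as far as the arm can. A call with a number of a shift or a turn outside -1 to 1 is refused whole. A call with a gripper value outside its range is refused whole. The fingers move at their own pace and stop on an object; the grip force is fixed at half the most. Time passes only in rows, so rows that repeat a pose let the fingers close. It gives the time, the measured TCP pose, the force, the opening and the grip force at its end, in the units of the state.
- robot.observe(): the state, without advancing time (a new reading comes with each control period).
- robot.get_image(name): name is "scene" or "side" or "wrist"; returns a dict with "color" (480x640x3 uint8, blue, green, red), "mtx" (3x3 intrinsics, pixels), "camera_from_world" (4x4, takes a point from world to camera coordinates); the wrist camera has in their place "T_tool_cam" (4x4, takes a point from camera to tool coordinates, whose origin is the TCP and whose axes are the flange's). Camera axes: x right, y up, looking along -z (the intrinsics and any distortion apply to the point x, -y, -z); pixel columns grow to the right and rows downward; lengths in m; the calibration is good to about 2 mm. A picture is of the moment at which its call begins: read the wrist's pose just before it. There is no depth.
- robot.sign_off(): hands the job in; it is judged then, once.
The state is a dict: "t": time; "joint_pos": joint angles; "dq": joint speeds; "joint_efforts": joint torques, N m; "ee_pos": TCP position; "tcp_rot": TCP orientation; "wrist_force": force on the tool from outside, world axes, zero at the start; "ft_torque": the same for the moment, N m; "grip_width": finger opening in m; "finger_force": force on a finger pad.
Only numpy, scipy, OpenCV 4.12 (cv2) and the standard library are available. Lean on these libraries where they do the work, as an engineer would, in place of code of your own. Each camera call takes 0.05 s, during which the arm holds its last target. There are 200 camera calls.

## Working session

There is one attempt and no reset: what is moved stays moved. The work goes in short steps, Python scripts to look and compute and a shell command to move; the robot and the scene stay as the last step left them, time stands still between calls to the robot, and variables do not carry over. Pictures are saved under pics/ and viewed, at most 10 in all, crops included, and the job is handed in when it is done.

```bash
mkdir -p pics; cat > h.py <<'E'
from bench import robot
import numpy as np, cv2
def ray(im,u,v):
    K=im["mtx"];T=np.array(im["camera_from_world"]);R=T[:3,:3];c=-R.T@T[:3,3]
    p=np.linalg.inv(K)@[u,v,1]; d=R.T@np.array([p[0],-p[1],-p[2]]); return c,d
def onz(im,u,v,z):
    c,d=ray(im,u,v); return c+d*(z-c[2])/d[2]
def proj(im,P):
    T=np.array(im["camera_from_world"]);q=T[:3,:3]@P+T[:3,3];q=np.array(im["mtx"])@[q[0],-q[1],-q[2]];return q[:2]/q[2]
E
python3 - <<'E'
from h import *
for n in("scene","side"):
    im=robot.get_image(n);cv2.imwrite(f"pics/{n}0.png",im["color"]);print({k:(v.shape if k=="color" else v) for k,v in im.items()})
s=robot.observe();print(s["t"],s["ee_pos"],s["tcp_rot"],s["grip_width"])
E
```

```text
{'color': (480, 640, 3), 'mtx': array([[555.50839382,   0.        , 322.12815173],
       [  0.        , 555.50839382, 234.91859009],
       [  0.        ,   0.        ,   1.        ]]), 'camera_from_world': array([[-0.68704862, -0.7265571 ,  0.00888681,  0.29647313],
       [ 0.48864561, -0.45295331,  0.74569348, -0.32917616],
       [-0.53776358,  0.51667018,  0.66622988, -0.96109182],
       [ 0.        ,  0.        ,  0.        ,  1.        ]])}
{'color': (480, 640, 3), 'mtx': array([[501.32660271,   0.        , 322.97827904],
       [  0.        , 501.32660271, 243.53889469],
       [  0.        ,   0.        ,   1.        ]]), 'camera_from_world': array([[ 0.96416361, -0.26500977,  0.01258395, -0.51051614],
       [ 0.16680872,  0.64240493,  0.74799115, -0.08124333],
       [-0.20630895, -0.71908674,  0.66358939, -1.39285937],
       [ 0.        ,  0.        ,  0.        ,  1.        ]])}
0.1 [ 0.16527057 -0.60220167  0.22157781] [-1.77563190e-04 -1.33446576e-01  9.91055521e-01  9.66305929e-04] 0.08693085628486148
```

View pics/scene0.png

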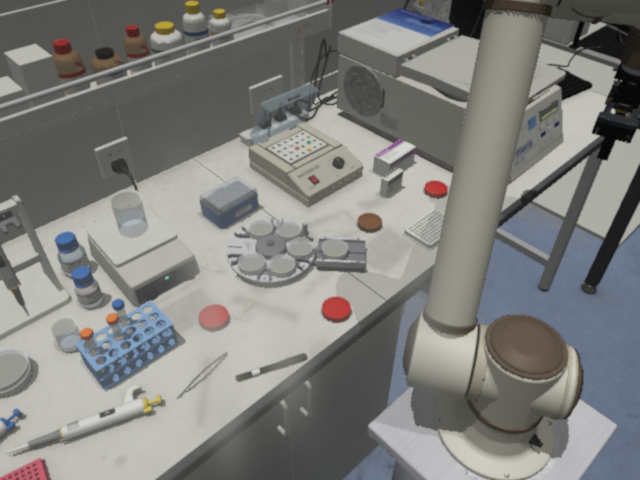

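View pics/side0.png

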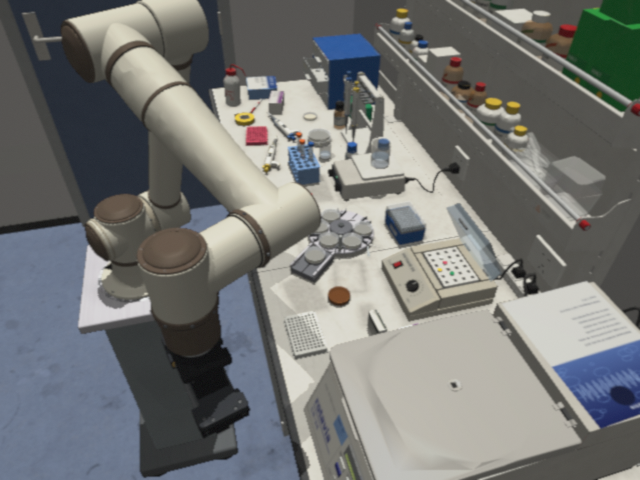

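The carousel hub is near (270,245) in scene, with the lane running right to (365,253) and the dish at (335,248). In side the hub is near (343,228) and the lane end near (312,265). I'll zoom both views.

```bash
python3 - <<'E'
from h import *
a=cv2.imread("pics/scene0.png")[205:295,215:375];b=cv2.imread("pics/side0.png")[195:285,275:395]
cv2.imwrite("pics/z0.png",cv2.resize(a,None,fx=5,fy=5,interpolation=cv2.INTER_CUBIC))
cv2.imwrite("pics/z1.png",cv2.resize(b,None,fx=6,fy=6,interpolation=cv2.INTER_CUBIC))
E
```

```text
(no output)
```

View pics/z0.png

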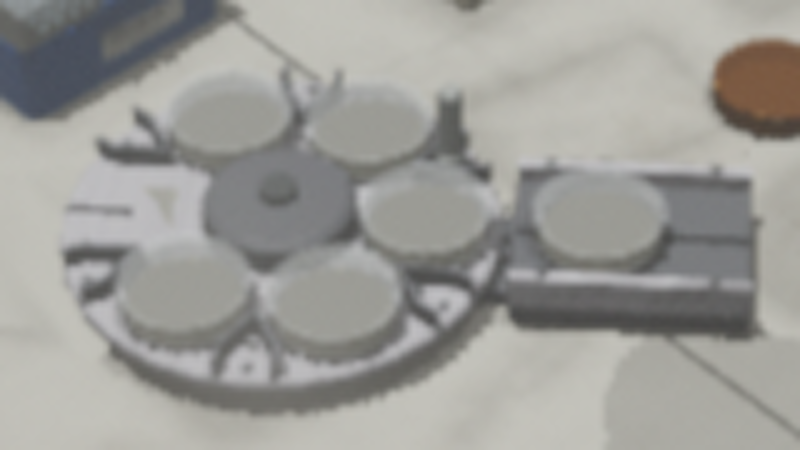

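View pics/z1.png

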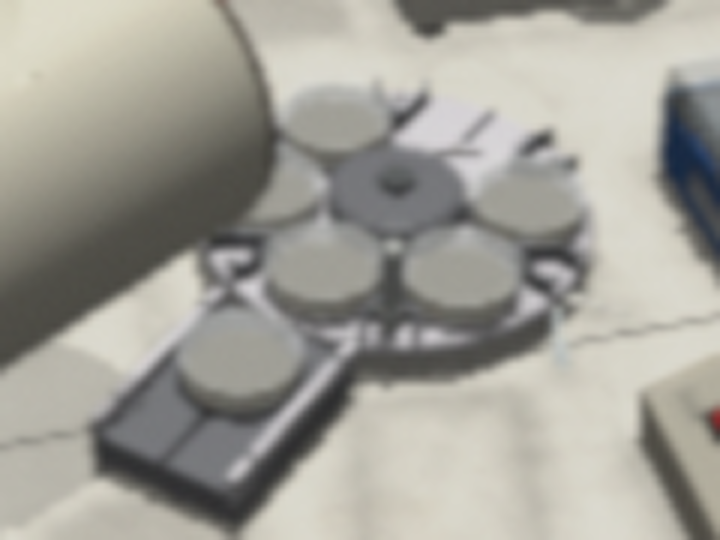

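```bash
python3 - <<'E'
from h import *
sc=robot.get_image("scene");si=robot.get_image("side")
A=lambda x,y,z:onz(sc,215+(x+.5)/5-.5,205+(y+.5)/5-.5,z)[:2]
B=lambda x,y,z:onz(si,275+(x+.5)/6-.5,195+(y+.5)/6-.5,z)[:2]
for n,v in dict(hubA=A(281,200,.045),hubAknob=A(279,192,.045),hubB=B(398,193,.045),mouthA=A(68,208,.022),inA=A(131,211,.022),mouthB=B(493,112,.022),endA=A(752,240,.023),endB=B(165,463,.023),in2A=A(675,236,.023),
  dishA=A(602,214,.039),dishB=B(242,355,.039),pegA=A(451,96,.073),pegB=B(560,262,.073),brown=A(770,90,.016)).items(): print(n,v.round(4))
for w in ((450,96,.073),(450,150,.022)): print(A(*w))
E
```

```text
hubA [0.5782 0.0186]
hubAknob [0.5829 0.0159]
hubB [ 5.839e-01 -2.000e-04]
mouthA [0.6598 0.0778]
inA [0.6388 0.0581]
mouthB [0.6601 0.0771]
endA [ 0.4332 -0.1339]
endB [ 0.4334 -0.133 ]
in2A [ 0.4586 -0.1103]
dishA [ 0.4793 -0.0841]
dishB [ 0.4813 -0.0884]
pegA [ 0.5551 -0.0626]
pegB [ 0.6316 -0.0995]
brown [ 0.5039 -0.2222]
[ 0.55543554 -0.06229104]
[ 0.57133311 -0.07579799]
```

```bash
cat >> h.py <<'E'
from scipy.spatial.transform import Rotation as Ro
def pose():
    s=robot.observe();R=Ro.from_quat(np.array(s["tcp_rot"]),scalar_first=True).as_matrix();return s,R,np.array(s["ee_pos"])
def plan(P,yaw):
    s,R,p=pose();y0=np.degrees(np.arctan2(R[1,0],R[0,0]));d=R.T@(np.array(P)-p)/.4
    tw=-((yaw-y0+180)%360-180)/360
    print("t",round(s["t"],2),"at",p.round(4),"yaw",y0.round(2),"q",np.round(s["joint_pos"],2)[[0,5]],"F",np.round(s["wrist_force"],1),"w",round(s["grip_width"],4),"-> row",d.round(4),round(tw,4))
E
python3 -m handwheel '[[-0.65,0.52,-0.2,-0.08,40],[-0.65,0.52,-0.2,-0.08,40],[-0.65,0.52,-0.2,-0.08,40],[-0.65,0.52,-0.2,-0.08,40],[-0.65,0.52,-0.2,-0.08,40],[-0.65,0.52,-0.2,-0.08,40],[-0.65,0.52,-0.2,-0.08,40],[-0.65,0.52,-0.2,-0.08,40],[-0.65,0.52,-0.2,-0.08,40],[-0.65,0.52,-0.2,-0.08,40]]'
python3 -c "from h import *;plan([.56,-.03,.31],-108);im=robot.get_image('wrist');print(im['mtx'],im['T_tool_cam'])"
```

```text
t: 1.03
ee_pos: [0.3628, -0.3315, 0.3036]
tcp_rot: [0.001, -0.378, 0.926, -0.001]
wrist_force: [0.3, 0.4, 0.3]
grip_width: 0.0361
finger_force: 0.0
t 1.03 at [ 0.3628 -0.3315  0.3036] yaw -135.59 q [-0.41 -0.39] F [0.3 0.4 0.3] w 0.0361 -> row [-0.8797  0.1934 -0.0156] -0.0766
[[357.73290241   0.         310.00640903]
 [  0.         357.73290241 233.31458024]
 [  0.           0.           1.        ]] [[ 7.73135112e-04  9.61239129e-01  2.75714959e-01  7.51728602e-02]
 [ 9.99999541e-01 -5.87012125e-04 -7.57578527e-04  8.32499151e-04]
 [-5.66366100e-04  2.75715418e-01 -9.61239142e-01 -1.62391024e-01]
 [ 0.00000000e+00  0.00000000e+00  0.00000000e+00  1.00000000e+00]]
```

```bash
python3 -m handwheel '[[-0.88,0.19,-0.02,-0.077,40],[-0.88,0.19,-0.02,-0.077,40],[-0.88,0.19,-0.02,-0.077,40],[-0.88,0.19,-0.02,-0.077,40],[-0.88,0.19,-0.02,-0.077,40],[-0.88,0.19,-0.02,-0.077,40],[-0.88,0.19,-0.02,-0.077,40],[-0.88,0.19,-0.02,-0.077,40],[-0.88,0.19,-0.02,-0.077,40],[-0.88,0.19,-0.02,-0.077,40]]'
cat >> h.py <<'E'
def wrist(fn=None):
    s,R,p=pose();im=robot.get_image("wrist");T=np.eye(4);T[:3,:3]=R;T[:3,3]=p
    im["camera_from_world"]=np.linalg.inv(T@np.array(im["T_tool_cam"]))
    if fn: cv2.imwrite(fn,im["color"]);np.savez(fn+".npz",**{k:im[k] for k in("mtx","camera_from_world")})
    return im
E
python3 -c "from h import *;plan([.56,-.03,.31],-108);wrist('pics/w1.png')"
```

```text
t: 1.92
ee_pos: [0.563, -0.0314, 0.3085]
tcp_rot: [-0.001, -0.588, 0.809, 0.001]
wrist_force: [-0.5, -0.6, -0.3]
grip_width: 0.0351
finger_force: 0.0
t 1.92 at [ 0.563  -0.0314  0.3085] yaw -108.01 q [ 0.23 -0.55] F [-0.5 -0.6 -0.3] w 0.0351 -> row [-0.001   0.0083 -0.0038] -0.0
```

View pics/w1.png

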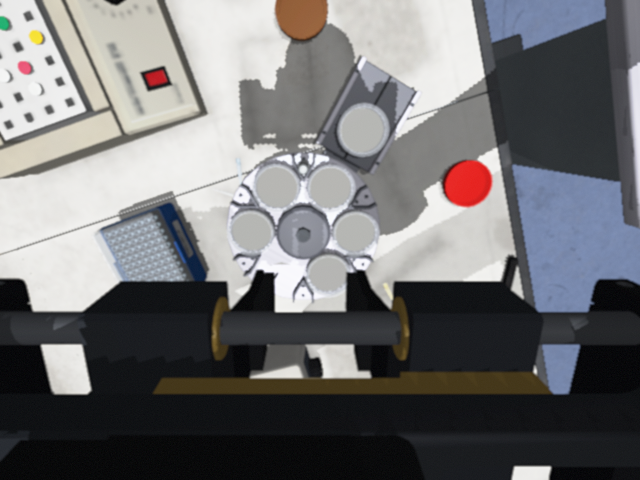

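The wrist view shows hub at (303,232), peg near (303,165), lane dish at (362,130), lane outer end near (388,75), and the empty bay at lower left of hub near (285,285).

```bash
python3 - <<'E'
from h import *
c=cv2.imread("pics/w1.png");im=np.load("pics/w1.png.npz")
g=cv2.cvtColor(cv2.resize(c[40:310,210:440],None,fx=3,fy=3,interpolation=cv2.INTER_CUBIC),cv2.COLOR_BGR2GRAY)
C=cv2.HoughCircles(g,cv2.HOUGH_GRADIENT,1,40,param1=120,param2=22,minRadius=55,maxRadius=95)[0]
for x,y,r in C:
    u,v=210+(x+.5)/3-.5,40+(y+.5)/3-.5;a=onz(im,u,v,.038);b=onz(im,u+r/3,v,.038);print((round(u,1),round(v,1)),a.round(4)[:2],"r",np.linalg.norm(a-b).round(4),"z45",onz(im,u,v,.045)[:2].round(4))
cv2.imwrite("pics/w1z.png",cv2.resize(c[45:310,215:435],None,fx=2.26,fy=2.26,interpolation=cv2.INTER_CUBIC))
E
```

```text
(np.float32(302.8), np.float32(231.8)) [0.5849 0.0113] r 0.034 z45 [0.5841 0.0094]
(np.float32(363.2), np.float32(128.5)) [ 0.4791 -0.0855] r 0.0301 z45 [ 0.4801 -0.0858]
(np.float32(328.2), np.float32(277.8)) [0.573  0.0808] r 0.031 z45 [0.5724 0.0778]
(np.float32(250.2), np.float32(233.2)) [ 0.6484 -0.0075] r 0.0293 z45 [ 0.6467 -0.0091]
(np.float32(355.2), np.float32(234.2)) [0.5231 0.0346] r 0.0293 z45 [0.5234 0.0324]
(np.float32(274.5), np.float32(185.5)) [ 0.5992 -0.0547] r 0.031 z45 [ 0.5983 -0.0555]
(np.float32(331.8), np.float32(190.5)) [ 0.5349 -0.0274] r 0.0325 z45 [ 0.535  -0.0287]
```

View pics/w1z.png

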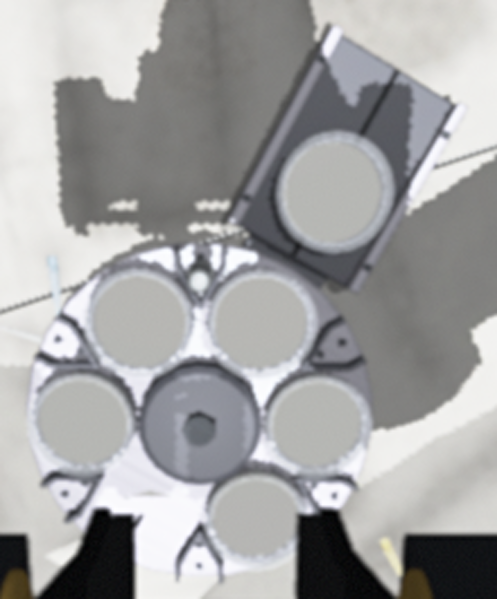

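```bash
python3 - <<'E'
from h import *
from scipy.optimize import least_squares
im=np.load("pics/w1.png.npz")
Z=lambda x,y,z:onz(im,215+(x+.5)/2.26-.5,45+(y+.5)/2.26-.5,z)[:2]
print("peg",Z(200,281,.073),"end",Z(397,72,.023),"in",Z(292,258,.023),"edge pts",Z(334,33,.033),Z(460,110,.033))
D=np.array([[.5992,-.0547],[.5349,-.0274],[.5231,.0346],[.6484,-.0075],[.573,.0808]])
k=np.array([180,120,60,240,0.])  # deg ccw from empty, placeholder for fit
c0=np.array([.5845,.0105]);an=np.degrees(np.arctan2(*(D-c0).T[::-1]));print(an.round(1))
k=np.round((an-an[0])/60)*60
f=lambda p:(D-p[:2]-.066*np.c_[np.cos(np.radians(p[2]+k)),np.sin(np.radians(p[2]+k))]).ravel()
r=least_squares(f,[*c0,an[0]],loss="soft_l1",f_scale=.002,x_scale=[.01,.01,1]);print(r.x,(f(r.x)*1e3).round(1),k)
E
```

```text
peg [ 0.5583039  -0.06593324] end [ 0.43143982 -0.13078973] in [ 0.5091504  -0.05765219] edge pts [ 0.4590771  -0.15706655] [ 0.40789299 -0.10303019]
[ -77.3 -142.6  158.6  -15.7   99.3]
[ 5.85689126e-01  1.40703317e-02 -7.90849273e+01] [ 1.  -4.  -0.9  1.8 -0.2 -1.1  0.3  0.  -0.2  1.9] [  0. -60. 240.  60. 180.]
```

```bash
python3 -c "from h import *;plan([.5585,-.066,.048],-109)"
```

```text
t 1.97 at [ 0.5616 -0.0331  0.3086] yaw -108.07 q [ 0.23 -0.54] F [-0.6 -0.2  0.1] w 0.0348 -> row [ 0.0797 -0.02    0.6517] 0.0026
```

```bash
python3 -m handwheel '[[0.08,-0.02,0.1,0.003,40],[0.08,-0.02,0.2,0.003,40],[0.08,-0.02,0.3,0.003,40],[0.08,-0.02,0.4,0.003,40],[0.08,-0.02,0.45,0.003,40],[0.08,-0.02,0.5,0.003,40],[0.08,-0.02,0.5,0.003,40]]'
python3 -c "from h import *;plan([.5585,-.066,.048],-109);im=wrist('pics/w2.png')"
```

```text
t: 2.55
ee_pos: [0.5541, -0.0689, 0.1056]
tcp_rot: [-0.005, -0.578, 0.816, 0.003]
wrist_force: [-0.1, -0.3, 0.4]
grip_width: 0.0345
finger_force: 0.0
t 2.55 at [ 0.5541 -0.0689  0.1056] yaw -109.45 q [ 0.17 -0.5 ] F [-0.1 -0.3  0.4] w 0.0345 -> row [-0.0113 -0.0094  0.1438] -0.0012
```

View pics/w2.png

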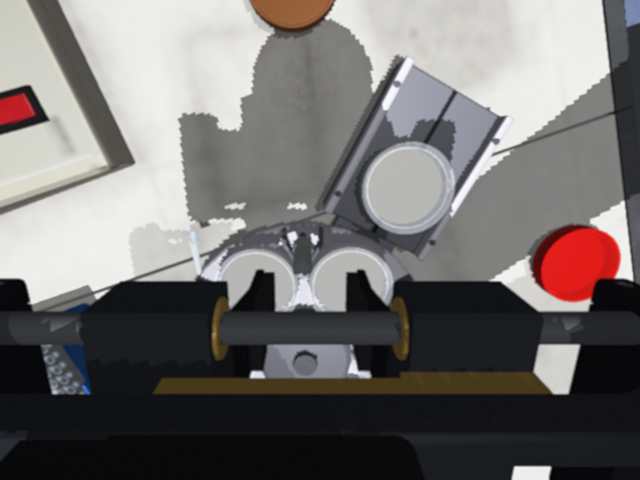

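```bash
python3 - <<'E'
from h import *
plan([.5585,-.066,.048],-109)
im=np.load("pics/w2.png.npz")
print(proj(im,np.array([.5585,-.066,.073])),proj(im,np.array([.5585,-.066,.022])),"lane end",onz(im,456,90,.023)[:2],"dish",onz(im,407,188,.039)[:2],"tip",proj(im,np.array([.5541,-.0689,.1056])))
for u in(299,303,307):print(onz(im,u,240,.073)[:2],onz(im,u,240,.03)[:2])
E
```

```text
t 2.6 at [ 0.5561 -0.0687  0.1083] yaw -109.37 q [ 0.17 -0.5 ] F [ 0.9 -0.7  0.6] w 0.0349 -> row [-0.0087 -0.0042  0.1508] -0.001
[302.76685793 271.57879721] [303.36731352 245.11174261] lane end [ 0.4307283  -0.13184965] dish [ 0.48058559 -0.08501061] tip [308.60993948 288.34880993]
[ 0.55401317 -0.0848821 ] [ 0.55919463 -0.07291036]
[ 0.55186504 -0.08411743] [ 0.55657354 -0.07197733]
[ 0.54971635 -0.08335256] [ 0.55395177 -0.07104405]
```

```bash
python3 -m handwheel '[[-0.008,-0.006,0.03,0,40],[-0.008,-0.006,0.06,0,40],[-0.008,-0.006,0.1,0,40],[-0.008,-0.006,0.147,0,40],[-0.008,-0.006,0.147,0,40],[-0.008,-0.006,0.147,0,20],[-0.008,-0.006,0.147,0,20],[-0.008,-0.006,0.147,0,20]]'
python3 -c "from h import *;plan([.5585,-.066,.048],-109);im=robot.get_image('side');cv2.imwrite('pics/s2.png',cv2.resize(im['color'][130:310,230:450],None,fx=3,fy=3))"
```

```text
t: 3.27
ee_pos: [0.563, -0.0643, 0.0535]
tcp_rot: [0.001, -0.579, 0.815, -0.001]
wrist_force: [-0.5, -0.1, 0.3]
grip_width: 0.0225
finger_force: 0.0
t 3.27 at [ 0.563  -0.0643  0.0535] yaw -109.21 q [ 0.17 -0.51] F [-0.5 -0.1  0.3] w 0.0225 -> row [0.0078 0.0094 0.0136] -0.0006
```

View pics/s2.png

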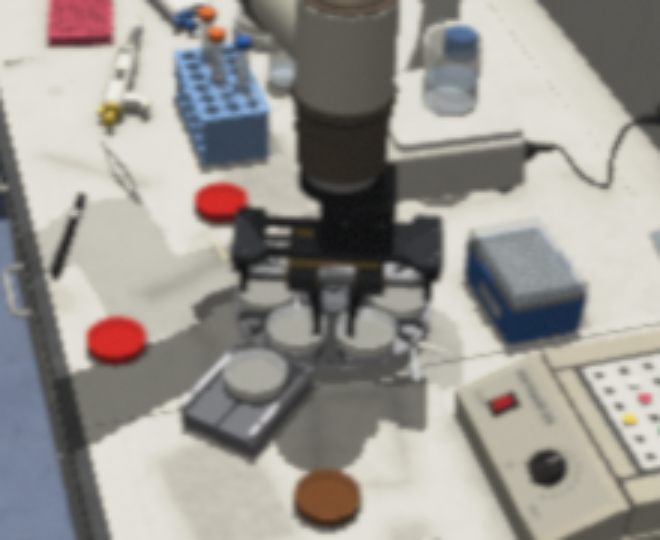

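```bash
python3 -m handwheel '[[-0.0008,-0.0183,0,-0.0139,20],[-0.0032,-0.0365,0,-0.0278,20],[-0.0072,-0.0544,0,-0.0417,20],[-0.0127,-0.0718,0,-0.0556,20],[-0.0197,-0.0888,0,-0.0694,20],[-0.0281,-0.105,0,-0.0833,20],[-0.038,-0.1205,0,-0.0972,20],[-0.0491,-0.135,0,-0.1111,20],[-0.0615,-0.1485,0,-0.125,20]]'
python3 -c "from h import *;a=np.radians(-64);plan([.586+.084*np.cos(a),.013+.084*np.sin(a),.05],-64)"
```

```text
t: 4.07
ee_pos: [0.626, -0.0606, 0.0526]
tcp_rot: [-0.0, 0.848, -0.53, -0.0]
wrist_force: [-0.2, 0.1, 0.1]
grip_width: 0.0177
finger_force: 0.5
t 4.07 at [ 0.626  -0.0606  0.0526] yaw -63.99 q [0.16 0.29] F [-0.2  0.1  0.1] w 0.0177 -> row [0.0008 0.0093 0.0064] 0.0
```

```bash
python3 -m handwheel '[[-0.0008,-0.0183,0,-0.0139,20],[-0.0032,-0.0365,0,-0.0278,20],[-0.0072,-0.0544,0,-0.0417,20],[-0.0127,-0.0718,0,-0.0556,20],[-0.0197,-0.0888,0,-0.0694,20],[-0.0281,-0.105,0,-0.0833,20],[-0.038,-0.1205,0,-0.0972,20],[-0.0491,-0.135,0,-0.1111,20],[-0.0615,-0.1485,0,-0.125,20]]'
python3 -m handwheel '[[-0.0008,-0.0183,0,-0.0139,20],[-0.0032,-0.0365,0,-0.0278,20],[-0.0072,-0.0544,0,-0.0417,20],[-0.0127,-0.0718,0,-0.0556,20],[-0.0197,-0.0888,0,-0.0694,20],[-0.0281,-0.105,0,-0.0833,20],[-0.038,-0.1205,0,-0.0972,20],[-0.0491,-0.135,0,-0.1111,20],[-0.0615,-0.1485,0,-0.125,20]]'
python3 -c "from h import *;a=np.radians(26);plan([.586+.084*np.cos(a),.013+.084*np.sin(a),.05],26)"
```

```text
t: 4.82
ee_pos: [0.6687, -0.0126, 0.0526]
tcp_rot: [0.0, 0.986, -0.165, -0.0]
wrist_force: [-1.1, -0.3, -0.3]
grip_width: 0.0172
finger_force: 0.5
t: 5.57
ee_pos: [0.6652, 0.0517, 0.0527]
tcp_rot: [0.0, 0.974, 0.225, 0.0]
wrist_force: [-1.1, -0.7, -0.2]
grip_width: 0.0173
finger_force: 0.5
t 5.57 at [0.6652 0.0517 0.0527] yaw 26.03 q [0.32 1.71] F [-1.1 -0.7 -0.2] w 0.0173 -> row [-0.0103  0.0001  0.0067] 0.0001
```

```bash
python3 -m handwheel '[[-0.0008,-0.0183,0,-0.0139,20],[-0.0032,-0.0365,0,-0.0278,20],[-0.0072,-0.0544,0,-0.0417,20],[-0.0127,-0.0718,0,-0.0556,20],[-0.0197,-0.0888,0,-0.0694,20],[-0.0281,-0.105,0,-0.0833,20],[-0.038,-0.1205,0,-0.0972,20],[-0.0491,-0.135,0,-0.1111,20],[-0.0615,-0.1485,0,-0.125,20]]'
python3 - <<'E'
from h import *
a=np.radians(71);plan([.586+.084*np.cos(a),.013+.084*np.sin(a),.05],71)
im=robot.get_image('side');a=cv2.resize(im['color'][190:290,290:400],None,fx=3.5,fy=3.5,interpolation=cv2.INTER_CUBIC)
im=robot.get_image('scene');b=cv2.resize(im['color'][205:305,215:375],None,fx=3.5,fy=3.5,interpolation=cv2.INTER_CUBIC)[:,:410]
cv2.imwrite('pics/m3.png',np.hstack([a,b]));print(a.shape,b.shape)
E
```

```text
t: 6.32
ee_pos: [0.6177, 0.0948, 0.0529]
tcp_rot: [0.0, 0.814, 0.581, 0.001]
wrist_force: [0.5, -0.6, -0.9]
grip_width: 0.0175
finger_force: 0.5
t 6.32 at [0.6177 0.0948 0.0529] yaw 71.05 q [0.41 2.4 ] F [ 0.5 -0.6 -0.9] w 0.0175 -> row [-0.0093 -0.0084  0.0072] 0.0001
(350, 385, 3) (350, 410, 3)
```

View pics/m3.png

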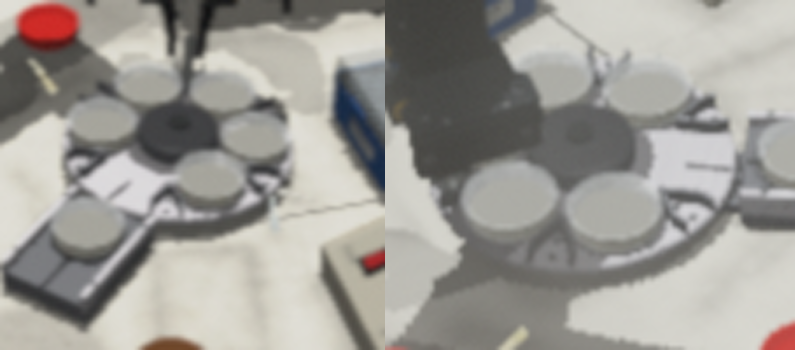

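```bash
python3 - <<'E'
from h import *
sc=robot.get_image("scene");si=robot.get_image("side")
S=lambda x,y,z:onz(sc,215+(x+.5)/3.5-.5,205+(y+.5)/3.5-.5,z)[:2]
T=lambda x,y,z:onz(si,290+(x+.5)/3.5-.5,190+(y+.5)/3.5-.5,z)[:2]
c=np.array([.5862,.0133])
for p in (S(348,169,.022),S(300,165,.022),T(107,197,.022),T(130,182,.022)):
    d=p-c;print(p.round(4),np.linalg.norm(d).round(4),np.degrees(np.arctan2(*d[::-1])).round(1)%360)
# refined line: dark pixels across the light deck, scene image, columns in the crop
g=cv2.cvtColor(sc["color"],cv2.COLOR_BGR2GRAY)
for u in range(296,318,2):
    col=g[244:262,u].astype(int);print(u,col)
E
```

```text
[ 0.511 -0.05 ] 0.0983 220.1
[ 0.5347 -0.0299] 0.0672 220.0
[ 0.5093 -0.0422] 0.0948 215.8
[ 0.5328 -0.0289] 0.068 218.3
296 [208 208 208 207 207 207 207 208 208 208 208 209 209 207 184 134  97 106]
298 [209 208 209 208 209 209 209 209 209 209 209 210 210 208 186 137  96  94]
300 [208 209 210 210 209 209 209 199 197 204 208 210 209 208 188 140  96  87]
302 [207 209 208 208 208 209 206 177 152 190 208 211 211 209 193 153 106  89]
304 [207 209 209 209 210 209 209 192 160 185 208 210 210 208 196 164 118  91]
306 [206 209 208 208 208 208 207 192 158 183 206 209 210 210 208 190 152 112]
308 [205 208 208 209 210 209 210 205 171 176 203 209 209 209 209 207 192 161]
310 [207 209 209 209 209 208 209 205 174 164 195 208 209 209 210 210 207 196]
312 [206 208 209 209 209 209 209 207 178 164 195 207 206 202 195 180 160 133]
314 [200 199 200 198 193 188 185 183 170 158 162 156 134 115 109 104 110 117]
316 [205 197 189 183 161 130 120 115 111 108 122 125 110 108 135 161 155 133]
```

```bash
python3 -m handwheel '[[-0.0003,-0.008,0,-0.006,20],[-0.0006,-0.0157,0,-0.012,20],[-0.0006,-0.0157,0,-0.012,20]]'
cat > lines.py <<'E'
from h import *
def sub(g,u,v0,v1):
    w=g[v0:v1,u].astype(float);b=np.linspace(w[:2].mean(),w[-2:].mean(),len(w));d=np.clip(b-w-8,0,None);return (d*np.arange(v0,v1)).sum()/max(d.sum(),1e-9),d.max()
sc=robot.get_image("scene");g=cv2.cvtColor(sc["color"],cv2.COLOR_BGR2GRAY)
out={}
for n,us,v0,v1 in(("bay",range(302,313),247,257),("lane",range(351,363),247,258)):
    P=[]
    for u in us:
        v,m=sub(g,u,v0,v1);P.append((u,v))
    print(n,[round(p[1],1) for p in P])
    Q=np.array([onz(sc,*p,.0225)[:2] for p in P]);vx,vy,x,y=cv2.fitLine(Q.astype(np.float32),cv2.DIST_HUBER,0,.001,.001).ravel()
    print(n,"mean",Q.mean(0).round(4),"ang",np.degrees(np.arctan2(vy,vx)).round(2)%180)
    out[n]=Q
np.save("l.npy",out,allow_pickle=True)
E
python3 lines.py; python3 -c "
from h import *;plan([.6,.09,.05],75)"
```

```text
t: 6.77
ee_pos: [0.6113, 0.0961, 0.0521]
tcp_rot: [0.0, 0.793, 0.609, 0.0]
wrist_force: [-1.5, 0.7, -0.2]
grip_width: 0.0173
finger_force: 0.0
bay [np.float64(251.0), np.float64(251.1), np.float64(251.1), np.float64(251.1), np.float64(251.3), np.float64(251.4), np.float64(251.4), np.float64(251.5), np.float64(251.7), np.float64(251.7), np.float64(251.6)]
bay mean [ 0.5252 -0.0415] ang 41.57
lane [np.float64(252.4), np.float64(252.4), np.float64(252.4), np.float64(252.4), np.float64(252.4), np.float64(252.5), np.float64(252.6), np.float64(252.7), np.float64(252.6), np.float64(252.6), np.float64(252.6), np.float64(252.7)]
lane mean [ 0.4467 -0.1204] ang 44.61
t 6.82 at [0.6114 0.0961 0.0521] yaw 74.98 q [0.42 2.46] F [ 1.   0.1 -0.3] w 0.0176 -> row [-0.0222 -0.0236  0.0051] -0.0001
```

```bash
python3 -m handwheel '[[-0.0001,-0.004,0,-0.003,20],[-0.0002,-0.008,0,-0.006,20],[-0.0002,-0.008,0,-0.006,20],[-0.0002,-0.008,0,-0.006,20]]'
python3 lines.py; python3 - <<'E'
import numpy as np
o=np.load("l.npy",allow_pickle=True).item()
for c in([.5862,.0133],[.585,.0125],[.5865,.0115]):
  print([np.degrees(np.arctan2(*(np.array(c)-o[k].mean(0))[::-1])).round(2) for k in("bay","lane")])
E
```

```text
t: 7.15
ee_pos: [0.6081, 0.097, 0.0519]
tcp_rot: [0.0, 0.781, 0.624, 0.0]
wrist_force: [-0.2, -0.4, -0.3]
grip_width: 0.0177
finger_force: 0.3
bay [np.float64(250.1), np.float64(250.2), np.float64(250.3), np.float64(250.4), np.float64(250.4), np.float64(250.4), np.float64(250.4), np.float64(250.5), np.float64(250.7), np.float64(250.7), np.float64(250.7)]
bay mean [ 0.5275 -0.0435] ang 42.7
lane [np.float64(252.3), np.float64(252.4), np.float64(252.4), np.float64(252.4), np.float64(252.4), np.float64(252.5), np.float64(252.6), np.float64(252.6), np.float64(252.6), np.float64(252.6), np.float64(252.6), np.float64(252.7)]
lane mean [ 0.4468 -0.1205] ang 44.4
[np.float64(44.05), np.float64(43.81)]
[np.float64(44.24), np.float64(43.89)]
[np.float64(42.99), np.float64(43.36)]
```

```bash
python3 -m handwheel '[[0,0.005,0,0,20],[0,0.005,0,0,40],[0,0.005,0,0,40],[0,0.005,-0.08,0,40],[0,0.005,-0.18,0,40],[0,0.005,-0.28,0,30],[0,0.005,-0.28,0,25]]'
python3 lines.py; python3 -c "
from h import *;plan([.4425,-.1238,.15],43.6)"
```

```text
t: 7.78
ee_pos: [0.6149, 0.0976, 0.1732]
tcp_rot: [0.004, 0.781, 0.625, 0.008]
wrist_force: [0.9, 1.1, 1.1]
grip_width: 0.027
finger_force: 0.0
bay [np.float64(251.2), np.float64(250.5), np.float64(249.9), np.float64(250.0), np.float64(250.4), np.float64(250.4), np.float64(250.4), np.float64(250.5), np.float64(250.7), np.float64(250.7), np.float64(250.6)]
bay mean [ 0.5273 -0.0434] ang 41.96
lane [np.float64(252.3), np.float64(252.4), np.float64(252.4), np.float64(252.4), np.float64(252.4), np.float64(252.5), np.float64(252.6), np.float64(252.6), np.float64(252.6), np.float64(252.6), np.float64(252.6), np.float64(252.7)]
lane mean [ 0.4468 -0.1205] ang 44.62
t 7.83 at [0.6127 0.0974 0.1693] yaw 77.3 q [0.42 2.5 ] F [-0.6  0.3 -0. ] w 0.0255 -> row [-0.6333 -0.294   0.0418] 0.0936
```

```bash
python3 -m handwheel '[[-0.633,-0.294,0.03,0.0936,25],[-0.633,-0.294,0.03,0.0936,25],[-0.633,-0.294,0.03,0.0936,25],[-0.633,-0.294,0.03,0.0936,25],[-0.633,-0.294,0.03,0.0936,25],[-0.633,-0.294,0.03,0.0936,25],[-0.633,-0.294,0.03,0.0936,25],[-0.633,-0.294,0.03,0.0936,25],[-0.633,-0.294,0.03,0.0936,25],[-0.633,-0.294,0.03,0.0936,25]]'
python3 -m handwheel '[[0,0,0,0,25],[0,0,0,0,25],[0,0,0,0,25]]'
python3 -c "
from h import *;plan([.4425,-.1238,.03],43.6);wrist('pics/w4.png');im=robot.get_image('side')
a=cv2.resize(cv2.imread('pics/w4.png'),(400,300));b=cv2.resize(im['color'][190:310,270:430],(400,300));cv2.imwrite('pics/m4.png',np.hstack([a,b]))"
```

```text
t: 8.67
ee_pos: [0.4395, -0.1246, 0.1515]
tcp_rot: [-0.0, 0.929, 0.371, -0.0]
wrist_force: [0.3, 0.8, 0.0]
grip_width: 0.0219
finger_force: 0.0
t: 8.92
ee_pos: [0.4399, -0.1239, 0.1515]
tcp_rot: [-0.0, 0.928, 0.372, -0.0]
wrist_force: [-0.3, 0.1, -0.3]
grip_width: 0.0216
finger_force: 0.0
t 8.92 at [ 0.4399 -0.1239  0.1515] yaw 43.64 q [0.08 2.25] F [-0.3  0.1 -0.3] w 0.0216 -> row [0.0049 0.0045 0.3038] 0.0001
```

View pics/m4.png

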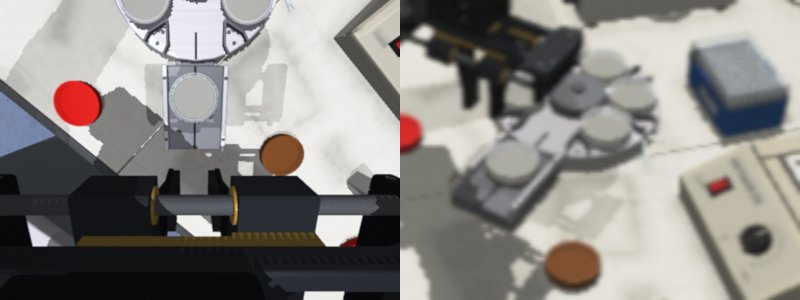

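The wrist half shows the bay line (196,45), dish (194,97) and lane line (195,135) nearly in one column, with the fingers centred on it at about 195. I'll quantify this from the full-resolution wrist image.

```bash
python3 - <<'E'
from h import *
im=np.load("pics/w4.png.npz");c=cv2.imread("pics/w4.png");g=cv2.cvtColor(c,cv2.COLOR_BGR2GRAY).astype(float)
for n,vs,u0,u1 in(("bay",range(55,92,4),300,328),("lane",range(202,238,4),300,328)):
  for v in vs:
    w=g[v,u0:u1];d=np.clip(np.median(w)-w-12,0,None);u=(d*np.arange(u0,u1)).sum()/max(d.sum(),1e-9)
    print(n,v,round(u,1),round(d.max()),onz(im,u,v,.0225)[:2].round(4))
C=cv2.HoughCircles(g[100:215,250:370].astype(np.uint8),cv2.HOUGH_GRADIENT,1,60,param1=120,param2=15,minRadius=30,maxRadius=50)
for x,y,r in C[0][:1]:print("dish",x+250,y+100,r,onz(im,x+250,y+100,.039))
s,R,p=pose();T=np.array(p);print("tcp px",proj(im,p),"x-axis",R[:2,0])
E
```

```text
bay 55 313.0 160 [ 0.5347 -0.0351]
bay 59 313.0 159 [ 0.5327 -0.0369]
bay 63 313.0 160 [ 0.5307 -0.0388]
bay 67 313.0 157 [ 0.5288 -0.0407]
bay 71 313.0 158 [ 0.5268 -0.0426]
bay 75 313.0 161 [ 0.5248 -0.0445]
bay 79 313.0 160 [ 0.5228 -0.0465]
bay 83 313.0 159 [ 0.5208 -0.0484]
bay 87 313.0 164 [ 0.5187 -0.0504]
bay 91 313.0 162 [ 0.5167 -0.0523]
lane 202 311.2 64 [ 0.4538 -0.1106]
lane 206 311.1 69 [ 0.4513 -0.1128]
lane 210 311.1 70 [ 0.4489 -0.1152]
lane 214 311.1 86 [ 0.4464 -0.1175]
lane 218 311.0 82 [ 0.4439 -0.1199]
lane 222 311.0 82 [ 0.4414 -0.1223]
lane 226 310.2 80 [ 0.4384 -0.1241]
lane 230 306.4 80 [ 0.4336 -0.1242]
lane 234 311.0 44 [ 0.4338 -0.1295]
dish 309.5 155.5 40.5 [ 0.48091249 -0.08281586  0.039     ]
tcp px [311.75437499 291.12459095] x-axis [0.72383877 0.68996911]
```

```bash
python3 -m handwheel '[[0,0,0.1,0,25],[0,0,0.2,0,25],[0,0,0.26,0,25],[0,0,0.29,0,25],[0,0,0.3,0,25],[0,0,0.3,0,25]]'
python3 -m handwheel '[[0.015,0,0,0,25],[0.03,0,0,0,25],[0.045,0,0,0,25],[0.06,0,0,0,25],[0.075,0,0,0,25],[0.09,0,0,0,25],[0.105,0,0,0,25],[0.12,0,0,0,25],[0.135,0,0,0,25],[0.145,0,0,0,25]]'
python3 - <<'E'
from h import *
plan([.4425,-.1238,.03],43.6);im=wrist('pics/w5.png');g=cv2.cvtColor(im["color"],cv2.COLOR_BGR2GRAY)
C=cv2.HoughCircles(g[60:300,230:400],cv2.HOUGH_GRADIENT,1,40,param1=120,param2=18,minRadius=35,maxRadius=90)
for x,y,r in C[0][:5]:
  q=onz(im,x+230,y+60,.038);print("circ",x+230,y+60,r,q.round(4),np.linalg.norm(q[:2]-[.5862,.0133]).round(4))
E
```

```text
t: 9.52
ee_pos: [0.439, -0.1244, 0.0309]
tcp_rot: [-0.0, 0.928, 0.371, -0.001]
wrist_force: [0.3, 0.7, -0.0]
grip_width: 0.0215
finger_force: 0.0
t: 10.35
ee_pos: [0.4821, -0.0841, 0.0318]
tcp_rot: [0.0, 0.929, 0.371, 0.0]
wrist_force: [-0.7, 0.6, -0.1]
grip_width: 0.022
finger_force: 0.2
t 10.35 at [ 0.4821 -0.0841  0.0318] yaw 43.59 q [0.16 2.17] F [-0.7  0.6 -0.1] w 0.022 -> row [-0.1401  0.0038  0.0044] -0.0
circ 309.5 217.5 56.3 [ 0.5093 -0.0566  0.038 ] 0.1039
circ 306.5 124.5 81.7 [ 0.5373 -0.0281  0.038 ] 0.0641
```

```bash
python3 -m handwheel '[[0.01,0,0,0,25],[0.02,0,0,0,25],[0.03,0,0,0,25],[0.04,0,0,0,25],[0.05,0,0,0,25],[0.06,0,0,0,25],[0.07,0,0,0,25],[0.08,0,0,0,25],[0.085,0,0,0,25],[0.085,0,0,0,25]]'
python3 lines.py | grep lane
python3 -m handwheel '[[0.003,0,0,0,25],[0.006,0,0,0,25],[0.006,0,0,0,25]]'
python3 - <<'E'
from h import *
plan([.586-.1024*.724,.0133-.1024*.69,.03],43.6);im=wrist('pics/w6.png');g=cv2.cvtColor(im["color"],cv2.COLOR_BGR2GRAY)
C=cv2.HoughCircles(g[60:300,230:400],cv2.HOUGH_GRADIENT,1,40,param1=120,param2=18,minRadius=35,maxRadius=90)
for x,y,r in C[0][:5]:
  q=onz(im,x+230,y+60,.038);q2=onz(im,x+230,y+60,.045);print("circ",x+230,y+60,r,q.round(4),q2.round(4),np.linalg.norm(q[:2]-[.5862,.0133]).round(4))
E
```

```text
t: 11.23
ee_pos: [0.5065, -0.0608, 0.0318]
tcp_rot: [0.0, 0.929, 0.371, 0.0]
wrist_force: [-0.7, 0.4, -0.3]
grip_width: 0.022
finger_force: 0.0
lane [np.float64(252.3), np.float64(252.3), np.float64(252.2), np.float64(252.2), np.float64(252.2), np.float64(252.4), np.float64(252.8), np.float64(253.4), np.float64(252.8), np.float64(252.3), np.float64(251.9), np.float64(251.9)]
lane mean [ 0.447  -0.1207] ang 47.9
t: 11.53
ee_pos: [0.5078, -0.0595, 0.0318]
tcp_rot: [0.0, 0.929, 0.371, 0.0]
wrist_force: [-0.3, -1.1, -0.7]
grip_width: 0.0216
finger_force: 0.1
t 11.53 at [ 0.5078 -0.0595  0.0318] yaw 43.57 q [0.2  2.13] F [-0.3 -1.1 -0.7] w 0.0216 -> row [0.0109 0.0031 0.0044] -0.0001
circ 312.5 214.5 57.5 [ 0.537 -0.032  0.038] [ 0.5381 -0.0309  0.045 ] 0.0669
circ 315.5 62.5 82.8 [0.5828 0.0101 0.038 ] [0.5819 0.0094 0.045 ] 0.0046
circ 306.5 110.5 46.3 [5.671e-01 3.000e-04 3.800e-02] [ 0.5669 -0.      0.045 ] 0.0231
```

```bash
for i in 1; do :; done; python3 -m handwheel '[[0.002,0,0,0,25],[0.004,0,0,0,25],[0.004,0,0,0,25]]'; python3 -m handwheel '[[0.002,0,0,0,25],[0.004,0,0,0,25],[0.004,0,0,0,25]]'
```

```text
t: 11.83
ee_pos: [0.509, -0.0584, 0.0318]
tcp_rot: [0.0, 0.929, 0.371, 0.0]
wrist_force: [0.5, -0.2, -0.4]
grip_width: 0.0218
finger_force: 0.2
t: 12.08
ee_pos: [0.5102, -0.0572, 0.0318]
tcp_rot: [0.0, 0.929, 0.371, 0.0]
wrist_force: [-0.0, 0.2, -0.5]
grip_width: 0.0216
finger_force: 0.2
```

```bash
python3 -m handwheel '[[0.002,0,0,0,25],[0.004,0,0,0,25],[0.004,0,0,0,25]]'; python3 -m handwheel '[[0.002,0,0,0,25],[0.003,0,0,0,25],[0.003,0,0,0,25]]'
```

```text
t: 12.33
ee_pos: [0.5107, -0.0564, 0.0317]
tcp_rot: [-0.0, 0.929, 0.371, -0.001]
wrist_force: [-1.5, -1.1, 1.2]
grip_width: 0.0218
finger_force: 1.1
t: 12.58
ee_pos: [0.5107, -0.056, 0.0316]
tcp_rot: [-0.0, 0.929, 0.371, -0.002]
wrist_force: [-3.4, -4.0, 3.2]
grip_width: 0.0213
finger_force: 2.4
```

```bash
python3 -m handwheel '[[-0.01,0,0,0,25],[-0.04,0,0,0,25],[-0.08,0,0,0,25],[-0.13,0,0,0,25],[-0.16,0,-0.05,0,25],[-0.18,0,-0.15,0,25],[-0.2,0,-0.25,0,25],[-0.22,0,-0.3,0,25],[-0.22,0,-0.3,0,25],[-0.22,0,-0.3,0,25]]'
python3 -m handwheel '[[0,0,0,0,25],[0,0,0,0,25]]'
python3 - <<'E'
from h import *
plan([.5,0,.1],43.6);im=wrist('pics/w7.png');g=cv2.cvtColor(im["color"],cv2.COLOR_BGR2GRAY)
o=180;G=cv2.resize(g[0:260,o:480],None,fx=2,fy=2,interpolation=cv2.INTER_CUBIC)
C=cv2.HoughCircles(G,cv2.HOUGH_GRADIENT,1,80,param1=120,param2=25,minRadius=60,maxRadius=110)[0]
for x,y,r in C:
  u,v=x/2+o-.25,y/2-.25;q=onz(im,u,v,.038);print((round(u),round(v),round(r/2)),q[:2].round(4),"z45",onz(im,u,v,.045)[:2].round(4),np.linalg.norm(q[:2]-[.5862,.0133]).round(4))
g=g.astype(float)
for v in range(60,240,6):
    w=g[v,298:328];d=np.clip(np.median(w)-w-12,0,None)
    if d.max()>40:print(v,round((d*np.arange(298,328)).sum()/d.sum(),1),round(d.max()),end=" | ")
E
```

```text
t: 13.42
ee_pos: [0.4479, -0.1165, 0.1529]
tcp_rot: [0.0, 0.929, 0.37, 0.002]
wrist_force: [-0.1, -0.6, 0.0]
grip_width: 0.0218
finger_force: 0.0
t: 13.58
ee_pos: [0.4472, -0.1161, 0.1504]
tcp_rot: [-0.001, 0.929, 0.371, -0.001]
wrist_force: [-0.1, -0.4, -0.2]
grip_width: 0.022
finger_force: 0.0
t 13.58 at [ 0.4472 -0.1161  0.1504] yaw 43.55 q [0.1  2.23] F [-0.1 -0.4 -0.2] w 0.022 -> row [ 0.2959 -0.1191  0.1257] -0.0001
(310, 62, 42) [ 0.5353 -0.0311] z45 [ 0.5344 -0.0319] 0.0675
(396, 16, 40) [ 0.5958 -0.0537] z45 [ 0.5934 -0.0539] 0.0676
(232, 14, 34) [0.5199 0.0283] z45 [0.5194 0.026 ] 0.068
102 318.2 52 | 126 312.9 72 | 132 312.8 72 | 138 312.8 73 | 144 312.7 70 | 150 312.7 68 | 156 312.7 69 | 162 312.7 68 | 168 312.7 67 | 174 312.3 66 | 180 312.3 64 | 186 312.3 66 | 192 312.3 68 | 198 312.3 66 | 204 312.2 66 | 210 312.2 67 | 216 312.1 84 | 222 312.1 85 | 228 307.7 80 |
```

```bash
python3 - <<'E'
from h import *
c=cv2.imread("pics/w7.png");g=cv2.cvtColor(c,cv2.COLOR_BGR2GRAY)
for v in range(98,132,2):print(v,g[v,302:324])
im=np.load("pics/w7.png.npz")
for p in([.5862,.0133],):
  for r in(.095,.1,.105):print(r,proj(im,np.array([p[0]-r*np.cos(np.radians(43.5)),p[1]-r*np.sin(np.radians(43.5)),.022])))
E
```

```text
98 [206 213 215 215 215 215 214 214 214 210 207 206 207 211 213 212 212 211
 209 201 191 183]
100 [175 174 175 177 181 184 188 188 188 178 168 164 168 176 178 177 175 174
 175 176 174 174]
102 [155 158 163 169 172 175 175 175 169 154 139 135 144 159 169 168 162 158
 155 148 136 124]
104 [ 93  95 101 109 113 116 117 113 107  92  77  74  86 102 111 107 101  95
  92  92  90  90]
106 [92 90 90 90 90 90 90 89 78 55 30 20 40 69 86 90 89 90 91 91 90 90]
108 [111 104 114 109 108 126 140 128 102  90  81  72  95 125 127 114 119 128
 120 116 118 110]
110 [102 109 126 129 131 145 155 150 139 142 146 147 151 156 153 142 143 142
 129 123 130 126]
112 [77 78 68 63 66 72 76 80 86 90 93 93 91 88 85 83 78 70 65 64 61 59]
114 [136 132 114  87  72  79  87  83  83  85  78  70  74  74  70  78  85  79
  69  74  74  71]
116 [143 143 141 137 133 136 140 138 138 139 137 132 134 133 133 135 138 134
 132 133 133 130]
118 [127 124 125 128 128 128 129 128 128 127 127 126 126 126 126 126 127 125
 125 125 125 125]
120 [119 117 117 118 119 119 118 120 116 101  82  78  87 104 115 118 118 117
 117 118 116 115]
122 [140 141 139 139 139 140 139 140 135 108  71  55  77 111 133 139 137 138
 137 137 138 138]
124 [141 140 139 141 139 140 140 141 135 109  72  53  77 112 134 139 139 138
 137 139 137 138]
126 [140 139 140 139 139 139 140 141 134 108  69  54  77 112 134 139 139 138
 138 137 137 137]
128 [139 139 140 140 139 138 139 139 133 108  70  53  76 111 134 138 137 137
 137 138 137 136]
130 [138 138 138 138 139 138 138 139 133 107  69  53  75 110 132 138 138 137
 137 137 135 136]
0.095 [314.18710016 104.6392856 ]
0.1 [314.15521601 111.52737924]
0.105 [314.12365278 118.34614092]
```

```bash
python3 -c "from bench import robot;print(robot.sign_off())"
```

```text
the job is handed in; nothing more can be done
None
```

I turned the empty bay to face the lane, pushed the dish in until it met the hub, and handed the job in; the last wrist image showed the two lines within about 1 mm at the rim, but the hand-in gave no verdict and I only re-measured two of the other five dishes, both still in place.

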